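# Sort the small ware, load the glass dryer, set its timer and start it

## Robot

A 6-joint arm with a two-finger parallel gripper is mounted at the origin on a cart in front of the work surface, level with it; the furniture and walls round the work are solid. World frame = base frame: x ahead of the robot, y to its left, z up, the work surface at z = 0. Lengths are in m, angles in rad, forces in N, time in s.
With the tool pointing down it reaches from about 0.35 to 0.875 m from the base axis. Payload 4.2 kg.
Tool frame: the origin (TCP) lies at the very end of the fingers, on their centre line; the grasp point (between the pads) lies 19 mm behind it (env.tcp_to_grasp is the distance from the TCP to the grasp point, in m); z points along the fingers, y is the line along which they close (so a half turn about z gives the same grasp; the last joint's range is limited). The gripper opens to 85 mm and grips with 20 to 120 N. Pads are 22 mm wide; open, the fingers measure 114 mm over their backs; the gripper's body (76 mm by 85 mm) begins 54 mm behind the grasp point. The pads swing forward as they close: fully open they stand 13 mm farther back than shut.
Start: joints at [1.498, 0.385, 0.008, 0, -1.194, -0.259], TCP at [0.204, 0.591, 0.231] pointing down, gripper open.
Joint ranges: [-3.14, 3.14], [-1.21, 2.06], [-1.07, 1.41], [-3.16, 2.05], [-2.99, -0.16], [-3.1, 3.1]. Speed limits (rad/s): [2.79, 2.79, 3.14, 3.14, 3.14, 3.14].

## Interface

Orientations are given as [roll, pitch, yaw] about the fixed x, y, z axes, in that order (R = Rz(yaw) Ry(pitch) Rx(roll)).
In Python, from cell import env gives the robot as it stands. The module is installed in compiled form; this text tells all that it offers. Calls block until the motion is done:
- env.move_pose(position, orientation): joint-space move of the TCP to a pose.
- env.move_straight(position, rotation=None, speed=0.15, f_stop=None): straight line of the TCP; rotation=None keeps the orientation; speed is the mean speed in m/s. With f_stop (N) it stops when the force on the tool has changed by that much, and returns True; else False.
- env.move_joints(angles): joint-space move.
- env.open() and env.gripper_close(): open the fingers fully, or close them until they stop; the grip force is fixed at half the most.
- env.sleep(seconds).
- env.solve_ik(position, orientation): joint angles nearest the present ones, or None.
- env.get_image(name): name is "side" or "top"; returns (picture, depth): 420x560x3 uint8, red, green, blue; 420x560 float32, m along the optical axis (not along the pixel's ray), 0 where there is no reading.
- env.camera_params(name): a dict with "camera_matrix" (3x3 intrinsics, pixels), "R" (3x3) and "t" (3): a world point X has camera coordinates R X + t. Camera axes: x right, y down, z forward; pixel columns grow to the right and rows downward; lengths in m; the calibration is good to about 2 mm. A picture is of the moment at which its call begins. camera_params takes no time and is no camera call.
A pose or a line that the arm cannot do raises env.IKError and nothing moves.
- env.hand_in(): hands the job in; it is judged then, once.
Readings, each from a call of its own:
- env.current_t(): time.
- env.current_q(): joint angles.
- env.current_joint_velocities(): joint speeds.
- env.current_joint_torque(): joint torques, N m.
- env.current_ee_pos(): TCP position.
- env.current_orientation(): TCP orientation.
- env.current_ft_force(): force on the tool from outside, world axes, zero at the start.
- env.current_torque(): the same for the moment, N m.
- env.current_opening(): opening from 0.0 (shut) to 1.0 (fully open).
- env.current_gripper_force(): force on a finger pad.
Only numpy, scipy, OpenCV 4.12 (cv2) and the standard library are available. Lean on these libraries where they do the work, as an engineer would, in place of code of your own. Each camera call takes 0.05 s, during which the arm holds its last target. There are 200 camera calls.

## Task

Clear the small ware that stands in front of the warm-air dryer: stand the mugs in the dryer's deep back bay and the small glasses in its narrow front bay, both mouth down as they are, and stand the salt shakers upright in the empty steel pan beside the dryer, since they get refilled, not dried. Turn the timer, the bar knob in the middle, clockwise to the long mark without turning the heat ring round its foot. When every piece is away and the timer stands on the mark, press the large start button right down and let it go; never press the small stop button, and leave the large tumbler and everything else on the table where it is.

Things in the scene. Friction and masses are not known exactly. Their poses are not given: they have to be found in the camera images.
- mug_a: one of up to two white mugs, mouth down: round body 64 mm across at the table tapering to 57 mm at the top (its foot), 50 mm high, loop handle 12 mm thick. Origin: on the table, midway between outer side of body and handle; z up. The body's axis is 14 mm from the origin towards +y; the handle points to -y, reaching 46 mm from the origin, height 0 to 34 mm. 0.11 kg.
- mug_b: the other mug, same make and same frame as mug_a; absent (None) in some starts
- glass_a: one of up to two small clear shot glasses, standing mouth down: 48 mm across at the mouth (down), tapering to 38 mm at the foot (up), 61 mm high. Origin: centre of its mouth, on the surface it stands on; z up. About 0.07 kg.
- glass_b: the other small glass, same frame as glass_a; absent (None) in some starts
- mill_a: one of up to two salt shakers, upright: a round clear body 44 mm across up to 70 mm high, domed grey cap 34 mm across on top, 90 mm high in all. Origin: centre of its underside, z up. About 0.1 kg.
- mill_b: the other salt shaker, same frame as mill_a; absent (None) in some starts
- refill_pan: empty rectangular steel pan, loose, the one near the dryer's right end: 162 x 176 mm over its flange, 65 mm high; inside 134 mm (x) by 148 mm (y), floor 2 mm thick. Origin: centre of its underside; z up.
- dryer: warm-air dryer, fixed, steel, 205 mm deep (x), 325 mm wide (y), casing 50 mm high. Origin: centre of its underside; x to its back (the wall), y to its left, z up. Left 227 mm: slatted deck at z = 53 mm, two bays one behind the other, fenced and divided by 5 mm wire rails with tops 18.5 mm above the deck. Right 98 mm: control panel, face at z = 53 mm.
- bay_mugs (a point): centre of the deck of the back bay, axes as dryer. The bay is 105 mm deep (x) by 210 mm (y) between its rails.
- bay_glasses (a point): centre of the deck of the front bay, axes as dryer. The bay is 77 mm deep (x) by 210 mm (y) between its rails.
- knob_axis (a point): on the panel's face, on the upright common axis of timer knob and heat ring; axes as dryer. The heat ring (black, ribbed, 60 mm across) reaches from 0.5 to 14 mm above the face; the timer knob's round foot (33 mm across) lies on it up to 23 mm, and its grip bar from 21 to 47 mm above the face.
- knob_grip (a point): on the same axis, 35.5 mm above the panel's face, middle of the timer knob's grip bar; turns with the knob. The bar is 11.5 mm thick (y), 36 mm long (x) and 26 mm high; its -x end carries the pointer line.
- timer_knob (a joint): angle of the timer knob, rad, 0 to 4.9, growing clockwise seen from above: 0 when the pointer is towards the dryer's front (-x of dryer), 1.57 when it points to the dryer's left, 3.14 to its back. The long mark is at 3.30. It turns with light friction (about 0.035 N m) and stays where it is left.
- long_mark (a point): the long, thick mark of the timer's scale on the panel's face, 37.5 mm from the knob's axis, at the angle 3.30
- heat_ring (a joint): angle of the heat ring, rad, same sense as the timer; turns very lightly (0.03 N m) and independently of the timer knob. It is to stay as found.
- ring_dot (a point): small white dot on top of the heat ring, 23.5 mm from the axis
- start (a joint): travel of the start button, m: 0 out, 0.006 fully down; it springs back. Fully down takes 5 N.
- start_top (a point): centre of the top of the start button: steel, 26 mm across, 22 mm above the panel's face, behind the knob at the left; moves with the button
- stop (a joint): travel of the stop button, m: 0 out, 0.005 fully down
- stop_top (a point): centre of the top of the stop button: black, 16 mm across, 21 mm above the panel's face, 48 mm to the right of the start button
- tumbler: bystander: large clear glass standing mouth down, 81 mm across, 91 mm high, behind the pan; origin at the centre of its underside

How it is judged:
On the way, in this order (a step that is already met when the one before it is completed fails the run):
1. every mug in the back bay, every small glass in the front bay, every salt shaker in the pan, and the timer on the long mark (x of mug_a in the frame of bay_mugs between -0.034 and 0.034 m and y of mug_a in the frame of bay_mugs between -0.1 and 0.1 m and z of mug_a in the frame of bay_mugs between -0.006 and 0.006 m and angle between each of mug_a, mug_b, glass_a, glass_b's own z axis and vertical below 0.12 rad and x of mug_b in the frame of bay_mugs between -0.034 and 0.034 m and y of mug_b in the frame of bay_mugs between -0.1 and 0.1 m and z of mug_b in the frame of bay_mugs between -0.006 and 0.006 m and x of glass_a in the frame of bay_glasses between -0.035 and 0.035 m and y of glass_a in the frame of bay_glasses between -0.105 and 0.105 m and z of glass_a in the frame of bay_glasses between -0.006 and 0.006 m and x of glass_b in the frame of bay_glasses between -0.035 and 0.035 m and y of glass_b in the frame of bay_glasses between -0.105 and 0.105 m and z of glass_b in the frame of bay_glasses between -0.006 and 0.006 m and x of mill_a in the frame of refill_pan between -0.06 and 0.06 m and y of mill_a in the frame of refill_pan between -0.066 and 0.066 m and z of mill_a in the frame of refill_pan between -0.006 and 0.01 m and angle between each of mill_a, mill_b's own z axis and vertical below 0.15 rad and x of mill_b in the frame of refill_pan between -0.06 and 0.06 m and y of mill_b in the frame of refill_pan between -0.066 and 0.066 m and z of mill_b in the frame of refill_pan between -0.006 and 0.01 m and value of joint timer_knob between 3.18 and 3.42 rad), for 0.2 s.
2. the start button pressed fully home with the timer on the mark (value of joint start above 0.005 m and value of joint timer_knob between 3.18 and 3.42 rad), for 0.1 s.
At the end, for the whole second after the job is handed in: Mugs flat in the back bay and glasses flat, mouth down, in the front bay (height within 6 mm, tilt under 0.12 rad); shakers upright in the pan (under 0.15 rad); timer at 3.30 +- 0.12 rad; heat ring's dot within 4 mm of its start; start button out again; all at rest (all of step 1 and distance of ring_dot from where it was at the start of the episode below 0.004 m and linear speed of each of mug_a, mug_b, glass_a, glass_b, mill_a, mill_b below 0.02 m/s and angle between refill_pan's own z axis and vertical below 0.08 rad and value of joint start below 0.002 m); the robot touches nothing.
It fails at once if the heat ring is turned: its dot moves more than 4 mm (0.17 rad) (distance of ring_dot from where it was at the start of the episode above 0.004 m).
It fails at once if the stop button is pressed (value of joint stop above 0.003 m).
It fails at once if the large tumbler is pushed more than 30 mm away (distance of tumbler from where it was at the start of the episode above 0.03 m).
Of mug_a, mug_b, glass_a, glass_b, mill_a, mill_b only 4 to 6 are there at a start; the rules pass over those that are not, and their reading is None.
At some moment in a run one of mug_a, mug_b, glass_a, glass_b may be knocked a few centimetres aside while the robot is not near it.
It also fails if it takes over 208 s, if anything falls off the work surface, if the arm or the gripper's body presses on something with over 40 N, if the wrist force passes 120 N, or if a joint passes its speed limit or range.

## Working session

There is one attempt and no reset: what is moved stays moved. The work goes in short steps, each a Python script; the robot and the scene stay as the last script left them, time stands still between calls to the robot, and variables do not carry over. Pictures are saved under pics/ and viewed, at most 14 in all, crops included, and the job is handed in when it is done.

```bash
mkdir -p pics; cat > h.py <<'E'
import numpy as np, cv2
from cell import env
def snap(name,fn):
    im,d=env.get_image(name); cv2.imwrite('pics/'+fn+'.png',im[:,:,::-1]); np.savez('pics/'+fn+'.npz',im=im,d=d); return im,d
def cloud(name,d):
    p=env.camera_params(name);K=p['camera_matrix'];h,w=d.shape
    v,u=np.mgrid[:h,:w]; c=np.stack([(u-K[0,2])/K[0,0]*d,(v-K[1,2])/K[1,1]*d,d],-1)
    return (c-np.array(p['t']))@np.array(p['R'])   # R^T (c-t)
def on_plane(name,u,v,z):
    p=env.camera_params(name);R=np.array(p['R']);t=np.array(p['t']);K=p['camera_matrix']
    r=R.T@np.linalg.solve(K,[u,v,1.]);c=-R.T@t
    return c+r*(z-c[2])/r[2]
def proj(name,X):
    p=env.camera_params(name);c=np.array(p['R'])@np.array(X)+p['t'];q=np.array(p['camera_matrix'])@c;return q[:2]/q[2]
E
python3 - <<'E'
from h import *
for n in('top','side'):
    im,d=snap(n,n+'0');p=env.camera_params(n);R=np.array(p['R']);print(n,(-R.T@p['t']).round(3),R.round(2).tolist(),p['camera_matrix'][0][0])
print(env.current_t(),env.current_orientation(),env.tcp_to_grasp)
E
```

```text
top [0.407 0.026 0.919] [[0.1, -0.99, 0.0], [-0.97, -0.1, -0.22], [0.22, 0.02, -0.97]] 388.7934237221075
side [ 0.647 -0.657  0.64 ] [[1.0, 0.09, 0.02], [0.07, -0.62, -0.78], [-0.06, 0.78, -0.62]] 389.8817289380644
0.1 [ 3.13963435e+00 -1.06403405e-04 -3.31962444e-01] 0.0187
```

View pics/top0.png

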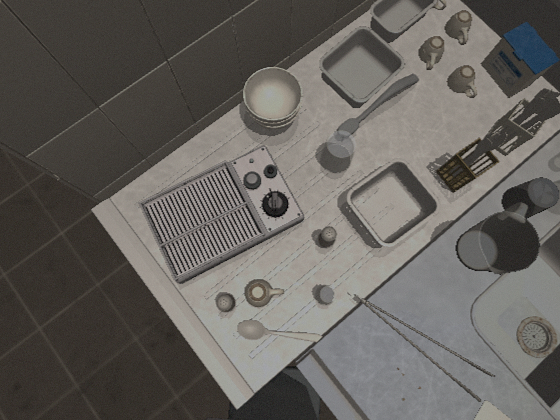

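View pics/side0.png

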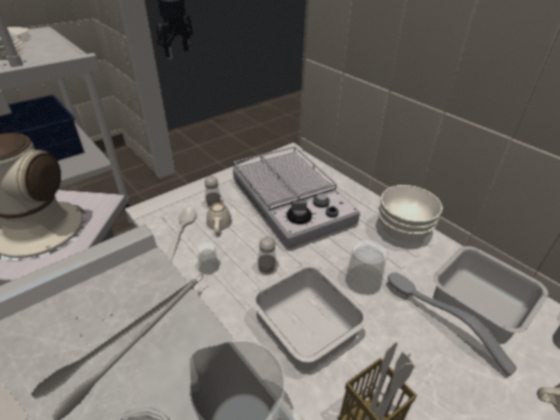

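The top view shows the dryer (corners about (143,207), (238,148), (302,222), (180,280)), knob (275,204), start (252,180) and stop (270,170). There is one mug at (260,292), shakers at (327,236) and (225,301), a glass at (325,294), the pan at (390,203) and the tumbler at (337,155). I'll enlarge this and measure.

```bash
python3 - <<'E'
from h import *
f=np.load('pics/top0.npz');im,d=f['im'],f['d']
cv2.imwrite('pics/topc.png',cv2.resize(im[140:340,130:370,::-1],(720,600),interpolation=cv2.INTER_CUBIC))
P=cloud('top',d)
def top(u,v,r=12,zmin=.03):
    Q=P[v-r:v+r,u-r:u+r].reshape(-1,3); Q=Q[(Q[:,2]>zmin)]; return len(Q),Q.mean(0).round(4) if len(Q) else 0,Q[:,2].max().round(3) if len(Q) else 0
for n,u,v in [('mug',260,292),('mill1',327,236),('mill2',225,301),('glass',325,294),('tumb',337,155),('knob',275,204),('start',252,180),('stop',270,170)]: print(n,top(u,v,10),P[v,u].round(3))
# dryer footprint from depth: z 0.045-0.06
Z=P[...,2]; m=((Z>.042)&(Z<.06)).astype(np.uint8); m[:140]=0;m[285:]=0;m[:,:135]=0;m[:,305:]=0
n,l,s,c=cv2.connectedComponentsWithStats(m); k=1+s[1:,4].argmax(); Q=P[l==k]; r=cv2.minAreaRect(Q[:,:2].astype(np.float32)); print('dryer',r,np.median(Q[:,2]))
m=((Z>.055)&(Z<.075)).astype(np.uint8); m[:150]=0;m[255:]=0;m[:,:338]=0;m[:,445:]=0
Q=P[m>0]; r=cv2.minAreaRect(Q[:,:2].astype(np.float32)); print('pan',r,np.median(Q[:,2]),P[203,390])
E
```

```text
mug (379, array([0.4329, 0.0715, 0.0511]), np.float64(0.919)) [0.432 0.07  0.047]
mill1 (306, array([ 0.5657, -0.0638,  0.0772]), np.float64(0.919)) [ 0.564 -0.064  0.087]
mill2 (290, array([0.4035, 0.1361, 0.096 ]), np.float64(0.919)) [0.405 0.138 0.088]
glass (282, array([ 0.4418, -0.0731,  0.0602]), np.float64(0.919)) [ 0.442 -0.071  0.063]
tumb (400, array([ 0.7557, -0.0715,  0.0848]), np.float64(0.919)) [ 0.752 -0.072  0.09 ]
knob (400, array([0.6267, 0.0575, 0.0825]), np.float64(0.919)) [0.621 0.056 0.101]
start (400, array([0.6812, 0.1162, 0.0699]), np.float64(0.919)) [0.677 0.114 0.078]
stop (360, array([0.7097, 0.0802, 0.0641]), np.float64(0.919)) [0.706 0.076 0.075]
dryer ((0.6183630228042603, 0.24647261202335358), (0.10868377983570099, 0.21472962200641632), 33.40549087524414) 0.05285540438891023
pan ((0.6895173192024231, -0.18775725364685059), (0.22888992726802826, 0.1771157681941986), 40.6533203125) 0.06461298486068903 [ 0.67774181 -0.21979348  0.00238049]
```

View pics/topc.png

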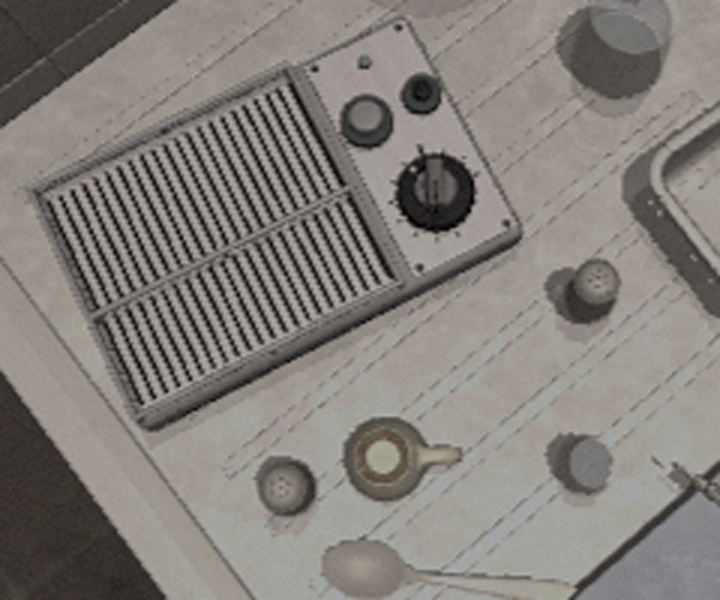

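The crop shows four pieces in front of the dryer: a mug with its handle to the right, two shakers and one small glass. The knob bar is nearly vertical in the image, with its pointer line at the lower end. Next I'll fit the poses.

```bash
python3 - <<'E'
from h import *
f=np.load('pics/top0.npz');im,d=f['im'],f['d']
P=cloud('top',d);P[d==0]=np.nan;Z=P[...,2]
c=[on_plane('top',130+a/3,140+b/3,.05)[:2] for a,b in[(520,235),(400,18),(35,190),(150,425)]]
print('corners',np.round(c,4).tolist(),[np.linalg.norm(c[i]-c[i-1]).round(3) for i in range(4)],np.mean(c,0))
# label each object: strip of cloud above zt around pixel, circle-centre by min enclosing of top slice
def top(n,u,v,r,lo,hi):
    Q=P[v-r:v+r,u-r:u+r].reshape(-1,3);Q=Q[(Q[:,2]>lo)&(Q[:,2]<hi)]
    (x,y),R=cv2.minEnclosingCircle(Q[:,:2].astype(np.float32));print(n,len(Q),'circ',round(x,4),round(y,4),'R',round(R,4),'med',np.median(Q,0).round(4))
top('mug',260,292,14,.043,.056)
top('mill1',327,236,14,.072,.1);top('mill2',225,301,14,.072,.1);top('glass',325,294,14,.055,.07);top('tumb',337,150,25,.083,.1)
top('knob',275,204,12,.09,.11);top('start',252,180,12,.07,.082);top('stop',270,170,9,.068,.082)
m=((Z>.058)&(Z<.070)).astype(np.uint8);m[:150]=0;m[255:]=0;m[:,:338]=0;m[:,445:]=0
n,l,s,_=cv2.connectedComponentsWithStats(m);k=1+s[1:,4].argmax();print('pan',cv2.minAreaRect(P[l==k][:,:2].astype(np.float32)),s[k])
m=((Z>.008)&(Z<.032)&(np.abs(P[...,0]-.433)<.08)&(np.abs(P[...,1]-.07)<.08));v,u=np.nonzero(m);print('handle px',list(zip(u,v))[::6][:25]); h=P[m];print(h[::6].round(3).tolist()[:25])
for h in(1.,1.5708):pass
E
```

```text
corners [[0.607, -0.0107], [0.774, 0.1002], [0.6043, 0.3639], [0.4365, 0.2476]] [np.float64(0.309), np.float64(0.2), np.float64(0.314), np.float64(0.204)] [0.60541207 0.1752378 ]
mug 341 circ 0.4324 0.0755 R 0.0236 med [0.4316 0.076  0.0484]
mill1 192 circ 0.572 -0.0667 R 0.0173 med [ 0.57   -0.0654  0.0862]
mill2 211 circ 0.4029 0.1425 R 0.0172 med [0.4028 0.1413 0.086 ]
glass 234 circ 0.4425 -0.0766 R 0.0186 med [ 0.4427 -0.076   0.0607]
tumb 688 circ 0.7806 -0.078 R 0.035 med [ 0.7794 -0.0779  0.0909]
knob 87 circ 0.6304 0.0579 R 0.0182 med [0.6292 0.0578 0.1001]
start 98 circ 0.6711 0.1244 R 0.0254 med [0.6816 0.1172 0.0753]
stop 43 circ 0.7108 0.0763 R 0.0127 med [0.7083 0.0772 0.0737]
pan ((0.6648514866828918, -0.20930257439613342), (0.16193856298923492, 0.1772555410861969), 41.400665283203125) [ 346  158   94   89 1213]
handle px [(np.int64(237), np.int64(254)), (np.int64(229), np.int64(258)), (np.int64(259), np.int64(279)), (np.int64(260), np.int64(280)), (np.int64(263), np.int64(281)), (np.int64(265), np.int64(282)), (np.int64(267), np.int64(283)), (np.int64(268), np.int64(2
[... 419 characters left out ...]
), (np.int64(235), np.int64(304)), (np.int64(260), np.int64(304)), (np.int64(252), np.int64(305)), (np.int64(258), np.int64(305))]
[[0.512, 0.133, 0.03], [0.502, 0.15, 0.028], [0.461, 0.076, 0.026], [0.459, 0.073, 0.031], [0.458, 0.066, 0.032], [0.456, 0.062, 0.031], [0.455, 0.057, 0.023], [0.45, 0.054, 0.031], [0.446, 0.049, 0.025], [0.442, 0.047, 0.031], [0.444, 0.024, 0.028], [0.443, 0.019, 0.022], [0.438, 0.021, 0.03], [0.435, 0.03, 0.031], [0.431, 0.043, 0.03], [0.429, 0.043, 0.014], [0.424, 0.047, 0.018], [0.414, 0.101, 0.022], [0.417, 0.051, 0.025], [0.415, 0.051, 0.016], [0.413, 0.053, 0.015], [0.401, 0.123, 0.032], [0.407, 0.068, 0.029], [0.403, 0.086, 0.015], [0.404, 0.072, 0.027]]
```

```bash
cat >> h.py <<'E'
YD=0.585; CD=np.array([.6054,.1752])
def d2w(x,y,c=None):
    c=CD if c is None else c
    return c+np.array([[np.cos(YD),-np.sin(YD)],[np.sin(YD),np.cos(YD)]])@[x,y]
def w2d(p): 
    return np.array([[np.cos(YD),np.sin(YD)],[-np.sin(YD),np.cos(YD)]])@(np.array(p)[:2]-CD)
E
python3 - <<'E'
from h import *
for n in('top','side'):
    f=np.load(f'pics/{n}0.npz');d=f['d'];P=cloud(n,d);P[d==0]=np.nan
    def near(x,y,r,lo,hi):
        Q=P[(np.hypot(P[...,0]-x,P[...,1]-y)<r)&(P[...,2]>lo)&(P[...,2]<hi)];return Q
    for nm,a in dict(knob=(.6304,.0579,.03,.092,.112),mill1=(.572,-.0667,.03,.075,.1),mill2=(.403,.1425,.03,.075,.1),glass=(.4425,-.0766,.03,.052,.07),mug=(.4324,.0755,.035,.046,.056),start=(.6816,.1172,.02,.071,.08),stop=(.7083,.0772,.015,.068,.08)).items():
        Q=near(*a)
        if len(Q)<5: print(n,nm,len(Q));continue
        (x,y),R=cv2.minEnclosingCircle(Q[:,:2].astype(np.float32));r=cv2.minAreaRect(Q[:,:2].astype(np.float32))
        w,V=np.linalg.eigh(np.cov(Q[:,:2].T));print(n,nm,len(Q),'circ',round(x,4),round(y,4),round(R,4),'rect',np.round(r[0],4),np.round(r[1],3),'dir',np.degrees(np.arctan2(V[1,1],V[0,1])).round(1),'z',Q[:,2].max().round(4),'dry',w2d((x,y)).round(4))
for a in[(37,190),(290,68),(140,412),(403,285),(97,318),(350,190)]:print('rail',a,w2d(on_plane('top',130+a[0]/3,140+a[1]/3,.0715)).round(4))
E1=None
for n,k,(u0,u1,v0,v1) in(('top','a',(240,310,165,240)),('side','b',(255,375,175,240))):
    im=np.load(f'pics/{n}0.npz')['im'];cv2.imwrite(f'pics/knob_{n}.png',cv2.resize(im[v0:v1,u0:u1,::-1],None,fx=5,fy=5,interpolation=cv2.INTER_CUBIC))
a,b=[cv2.imread(f'pics/knob_{n}.png') for n in('top','side')]
h=max(a.shape[0],b.shape[0]);o=np.zeros((h,800,3),np.uint8);b=cv2.resize(b,(440,220));o[:a.shape[0],:a.shape[1]]=a;o[:220,360:800]=b;cv2.imwrite('pics/knob.png',o)
E
```

```text
top knob 87 circ 0.6304 0.0579 0.0182 rect [0.6305 0.0577] [0.036 0.011] dir -169.9 z 0.1029 dry [-0.0439 -0.1116]
top mill1 190 circ 0.572 -0.0667 0.0173 rect [ 0.5719 -0.0663] [0.034 0.031] dir -163.4 z 0.0917 dry [-0.1615 -0.1833]
top mill2 211 circ 0.4029 0.1425 0.0172 rect [0.403  0.1422] [0.033 0.032] dir 175.0 z 0.0935 dry [-0.1869  0.0846]
top glass 237 circ 0.4428 -0.0763 0.0187 rect [ 0.4424 -0.0761] [0.034 0.035] dir 100.6 z 0.0648 dry [-0.2744 -0.1199]
top mug 284 circ 0.4325 0.076 0.0225 rect [0.4318 0.0771] [0.041 0.041] dir -146.9 z 0.0535 dry [-0.1989  0.0128]
top start 94 circ 0.6827 0.1174 0.0127 rect [0.683  0.1174] [0.024 0.023] dir -174.7 z 0.0797 dry [ 0.0325 -0.0909]
top stop 42 circ 0.7102 0.0763 0.0123 rect [0.7073 0.0769] [0.022 0.018] dir -141.5 z 0.079 dry [ 0.0327 -0.1403]
side knob 76 circ 0.6298 0.0535 0.0175 rect [0.63  0.053] [0.034 0.011] dir -172.1 z 0.1023 dry [-0.0469 -0.115 ]
side mill1 169 circ 0.5719 -0.0713 0.0171 rect [ 0.5717 -0.0722] [0.031 0.03 ] dir -172.6 z 0.0909 dry [-0.164 -0.187]
side mill2 106 circ 0.4033 0.1383 0.017 rect [0.4037 0.1354] [0.032 0.026] dir -162.9 z 0.0904 dry [-0.1889  0.0808]
side glass 213 circ 0.4435 -0.0791 0.0201 rect [ 0.4423 -0.0806] [0.035 0.037] dir 111.7 z 0.0628 dry [-0.2754 -0.1226]
side mug 140 circ 0.4309 0.0724 0.0211 rect [0.4314 0.0719] [0.039 0.039] dir 116.1 z 0.0527 dry [-0.2022  0.0106]
side start 61 circ 0.6839 0.1146 0.014 rect [0.6829 0.1135] [0.023 0.025] dir 109.1 z 0.0765 dry [ 0.032  -0.0939]
side stop 28 circ 0.7091 0.0731 0.0074 rect [0.7086 0.0732] [0.014 0.012] dir -148.0 z 0.0759 dry [ 0.0301 -0.1424]
rail (37, 190) [0.0938 0.1523]
rail (290, 68) [ 0.0931 -0.0583]
rail (140, 412) [-0.0927  0.152 ]
rail (403, 285) [-0.0981 -0.0579]
rail (97, 318) [-0.0159  0.1517]
rail (350, 190) [-0.0152 -0.0557]
```

View pics/knob.png

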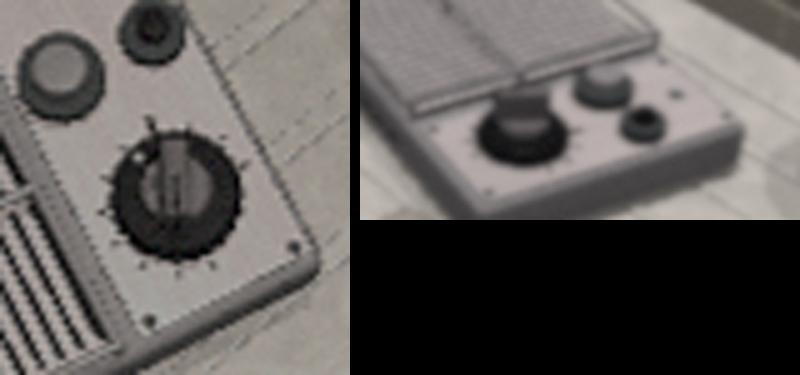

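The top crop shows the bar with its pointer line towards the front, so the timer stands at about 0.41 rad. The dot is near crop (140,155) and the long mark near crop (150,122). All sizes agree with the spec, so I'll take the averaged positions and start with the mug.

```bash
cat >> h.py <<'E'
CD=np.array([.6054,.1732]); PAN=np.array([.6649,-.211]); YP=np.radians(41.4)
HOME=[1.498,.385,.008,0,-1.194,-.259]
rad=np.radians
def ori(y): return [np.pi,0,y]
def p3(xy,z): return [float(xy[0]),float(xy[1]),float(z)]
def locate(P,x,y,r,lo,hi):  # circle centre of a piece's top slice, top camera, corrected to the two-camera mean
    Q=P[(np.hypot(P[...,0]-x,P[...,1]-y)<r)&(P[...,2]>lo)&(P[...,2]<hi)]
    if len(Q)<40: return None
    (x,y),R=cv2.minEnclosingCircle(Q[:,:2].astype(np.float32));return np.array([x,y-.002]),R,len(Q)
def topcloud(fn):
    im,d=snap('top',fn);P=cloud('top',d);P[d==0]=np.nan;return P
def pick(xy,yaw,h,zs=.2):
    env.move_pose(p3(xy,zs),ori(yaw)); s=env.move_straight(p3(xy,h),f_stop=15); env.gripper_close()
    print('pick stop',s,'open mm',round(env.current_opening()*85,1),'F',round(float(env.current_gripper_force()),1),'t',round(env.current_t(),1))
    env.move_straight(p3(xy,zs),speed=.2)
def place(xy,yaw,h,zs=.2):
    env.move_pose(p3(xy,zs),ori(yaw)); print('held',round(env.current_opening()*85,1))
    env.move_straight(p3(xy,h+.03)); s=env.move_straight(p3(xy,h-.001),speed=.05,f_stop=6)
    print('place stop',s,np.round(env.current_ee_pos(),4)); env.open(); env.move_straight(p3(xy,zs),speed=.2); print('t',round(env.current_t(),1))
E
python3 - <<'E'
from h import *
pick((.4318,.074),rad(-81),.013)
place(d2w(.041,.063),rad(-56.5),.053+.013,.22)
env.move_joints(HOME)
P=topcloud('top1')
print('glass',locate(P,.443,-.076,.05,.052,.07),'mug',locate(P,*d2w(.041,.063),.05,.097,.112)); print('target',d2w(.041,.063),env.current_t())
E
```

```text
pick stop False open mm 60.1 F 61.9 t 3.9
held 60.1
place stop True [0.6043 0.2481 0.0674]
t 8.8
glass (array([ 0.44280407, -0.07837927]), 0.018795473501086235, 239) mug (array([0.605205  , 0.24745901]), 0.022919166833162308, 315)
target [0.60479363 0.24836404] 10.7417
```

View pics/top1.png

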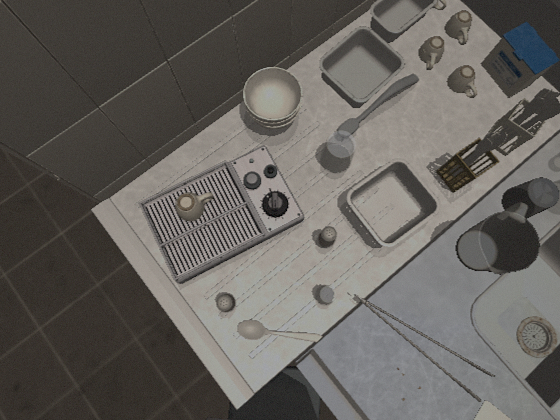

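The mug stands in the back bay at (188,205), with its handle along the bay and clear of the rails. The glass at (325,294) hasn't moved, so the glass and shakers come next.

```bash
python3 - <<'E'
from h import *
c,s=np.cos(YP),np.sin(YP)
pan=lambda x,y:PAN+np.array([c*x-s*y,s*x+c*y])
pick((.443,-.078),rad(-90),.024)
place(d2w(-.055,.049),rad(-146.5),.053+.024,.22)
pick((.403,.140),rad(-90),.035,.22)
place(pan(0,.035),rad(-48.6),.002+.035,.22)
pick((.572,-.069),rad(-90),.035,.22)
place(pan(0,-.035),rad(-48.6),.002+.035,.22)
env.move_joints(HOME)
P=topcloud('top2')
print('glass',locate(P,*d2w(-.055,.049),.05,.105,.125),d2w(-.055,.049),'mug',locate(P,*d2w(.041,.063),.05,.097,.112))
for y in(.035,-.035):print('mill',pan(0,y),locate(P,*pan(0,y),.03,.078,.1))
snap('side','side2');print(env.current_t())
a,b=[cv2.imread(f'pics/{n}2.png') for n in('top','side')]
cv2.imwrite('pics/both2.png',np.hstack([cv2.resize(a[130:310,130:450],None,fx=1.25,fy=1.25),cv2.resize(b[130:380,160:460],None,fx=1.2,fy=.9)]))
E
```

```text
pick stop False open mm 40.0 F 60.2 t 15.1
held 40.1
place stop True [0.5319 0.1833 0.0776]
t 20.3
pick stop False open mm 36.2 F 59.0 t 23.0
held 36.0
place stop True [ 0.6412 -0.1847  0.0384]
t 28.9
pick stop False open mm 36.5 F 59.2 t 31.7
held 36.3
place stop True [ 0.6875 -0.2372  0.0386]
t 37.0
glass (array([0.53234494, 0.18275184]), 0.0190510842949152, 256) [0.53248807 0.18368093] mug (array([0.60540855, 0.2477066 ]), 0.022775480523705482, 318)
mill [ 0.64175408 -0.18474611] (array([ 0.64159155, -0.18522678]), 0.01738744229078293, 181)
mill [ 0.68804592 -0.23725389] (array([ 0.68831849, -0.23592545]), 0.017355656251311302, 174)
40.4833
```

View pics/both2.png

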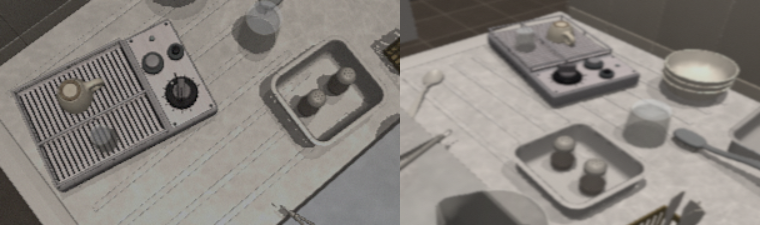

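All four pieces stand in their places: mug and glass in their bays, both shakers upright in the pan. Now the knob.

```bash
cat > k.py <<'E'
from h import *
K=np.array([.6301,.0555])
env.move_pose(p3(K,.2),ori(rad(10)))
q=np.array(env.current_q());q2=q.copy();q2[5]+=.3
print('q',q.round(3))
env.move_joints(q2);print('yaw after +.3',env.current_orientation()[2])
env.move_joints(q)
E
python3 k.py
```

```text
q [ 0.344  0.419 -0.018 -0.    -1.133  1.402]
yaw after +.3 0.4734910690779248
```

```bash
python3 - <<'E'
from h import *
K=np.array([.6301,.0555])
print('stop',env.move_straight(p3(K,.0795),speed=.1,f_stop=8),env.current_ee_pos())
f0=np.array(env.current_ft_force());env.gripper_close()
for _ in range(3):
    df=np.array(env.current_ft_force())-f0
    print('dF',df.round(1),'T',np.round(env.current_torque(),2),'open',round(env.current_opening()*85,1),np.round(env.current_ee_pos(),4))
    env.sleep(.3)
E
```

```text
stop False [0.6306679  0.05565614 0.08031568]
dF [-0.4  1.   1.1] T [ 0.34  0.26 -0.03] open 10.1 [0.6301 0.0557 0.0797]
dF [-1.4  2.1  3.3] T [ 0.48  0.62 -0.09] open 10.2 [0.6301 0.0557 0.0797]
dF [-2.   3.4  4.3] T [ 0.71  0.75 -0.05] open 10.0 [0.6301 0.0557 0.0797]
```

```bash
python3 - <<'E'
from h import *
q=np.array(env.current_q());y0=env.current_orientation()[2];tot=(YD-3.30)-y0;print(y0,tot)
for i in range(1,5):
    p=q.copy();p[5]+=tot*i/4;env.move_joints(p)
    print('F',np.round(env.current_ft_force(),1),'T',np.round(env.current_torque(),2),'yaw',round(env.current_orientation()[2],3),'open',round(env.current_opening()*85,1))
env.open();e=env.current_ee_pos();env.move_straight([e[0],e[1],.2])
env.move_joints(HOME)
P=topcloud('top3');snap('side','side3')
Q=P[(np.hypot(P[...,0]-.6304,P[...,1]-.0579)<.03)&(P[...,2]>.092)&(P[...,2]<.112)]
w,V=np.linalg.eigh(np.cov(Q[:,:2].T));print('bar dir',np.degrees(np.arctan2(V[1,1],V[0,1])),'want 24.5')
im=cv2.imread('pics/top3.png');cv2.imwrite('pics/top3c.png',cv2.resize(im[150:310,130:310],None,fx=3.7,fy=3.7,interpolation=cv2.INTER_CUBIC))
print('glass',locate(P,*d2w(-.055,.049),.05,.105,.125),'mug',locate(P,*d2w(.041,.063),.05,.097,.112),env.current_t())
E
```

```text
0.1756198706983758 -2.8906198706983757
F [-2.7  5.1  3.9] T [ 1.32  0.82 -0.07] yaw -0.545 open 10.3
F [-1.6  6.   4.4] T [ 1.54  0.6  -0.03] yaw -1.268 open 9.9
F [-0.3  4.9  2.6] T [ 1.54  0.13 -0.07] yaw -1.989 open 10.0
F [ 2.9  4.3 -0.9] T [ 1.24 -0.84 -0.  ] yaw -2.712 open 10.1
bar dir -156.26832323050326 want 24.5
glass (array([0.53206235, 0.18238518]), 0.018787581473588943, 251) mug (array([0.60535443, 0.24735836]), 0.022917214781045914, 315) 53.725
```

View pics/top3c.png

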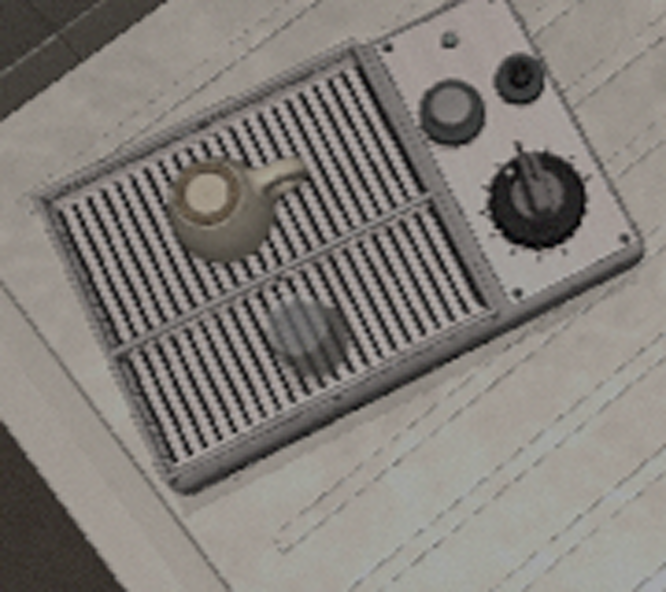

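The bar now points at the long mark at crop (519,145), about 3.31 rad, with the ring dot unmoved. Mug and glass are undisturbed, so I'll press start.

```bash
python3 - <<'E'
from h import *
S=np.array([.683,.116])
env.move_pose(p3(S,.18),ori(rad(-56.5)));env.gripper_close()
env.move_straight(p3(S,.085));f0=np.array(env.current_ft_force())
s=env.move_straight(p3(S,.064),speed=.02,f_stop=18)
print(s,np.round(env.current_ee_pos(),4));env.sleep(.4);print((np.array(env.current_ft_force())-f0).round(1),np.round(env.current_ee_pos(),4))
env.move_straight(p3(S,.18));env.open();env.move_joints(HOME);env.sleep(.3)
P=topcloud('top4');snap('side','side4')
c,s=np.cos(YP),np.sin(YP)
pan=lambda x,y:PAN+np.array([c*x-s*y,s*x+c*y])
print('glass',locate(P,*d2w(-.055,.049),.05,.105,.125),'mug',locate(P,*d2w(.041,.063),.05,.097,.112),[locate(P,*pan(0,y),.03,.078,.1) for y in(.035,-.035)])
Q=P[(np.hypot(P[...,0]-.6304,P[...,1]-.0579)<.03)&(P[...,2]>.092)&(P[...,2]<.112)]
w,V=np.linalg.eigh(np.cov(Q[:,:2].T));print('bar',np.degrees(np.arctan2(V[1,1],V[0,1])),'start top',np.nanmedian(P[(np.hypot(P[...,0]-.683,P[...,1]-.118)<.008)][:,2]),env.current_t())
E
```

```text
True [0.6831 0.116  0.0694]
[0.4 0.  6. ] [0.6831 0.116  0.0692]
glass (array([0.53200883, 0.18232711]), 0.01877647265791893, 257) mug (array([0.60645658, 0.24737253]), 0.023755529895424843, 323) [(array([ 0.64166886, -0.184741  ]), 0.017278699204325676, 183), (array([ 0.68930876, -0.2351744 ]), 0.017176423221826553, 176)]
bar -155.6042753119132 start top 0.07570164188713162 63.4417
```

View pics/top4.png

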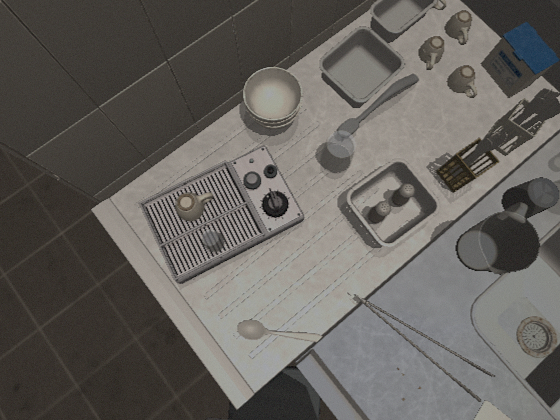

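The button bottomed out (it stopped at 18 N, held 6 N, TCP z 0.069) and is out again. Everything stands where it should, so I'm handing in.

```bash
python3 -c "
from cell import env
print(env.hand_in())"
```

```text
the job is handed in; nothing more can be done
None
```

I handed the job in at about 63 s; no verdict came back. By my last measurements the mug is in the back bay, the glass is in the front bay, both shakers are upright in the pan, the timer is at about 3.30 rad, and start was pressed fully down and released.

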